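Clear the roller track and roll the cup crate into the drying bay

ROBOT

A 7-joint arm with a two-finger parallel gripper is mounted at the origin on the work surface. World frame = base frame: x ahead of the robot, y to its left, z up, the work surface at z = 0. Lengths are in mm, angles in rad, forces in N, time in s.
With the tool pointing down it reaches from about 425 to 925 mm from the base axis. Payload 6.8 kg.
Tool frame: the origin (TCP) lies on the centre line of the jaws, within the pads' length; the fingertips stand 22 mm ahead of it and the grasp point (between the pads) lies 3 mm ahead of it; z points along the fingers, y is the line along which they close (so a half turn about z gives the same grasp; the last joint's range is limited). The gripper opens to 88 mm and grips with 3 to 60 N. Pads are 20 mm wide; open, the fingers measure 115 mm over their backs; the gripper's body (75 mm by 178 mm) begins 61 mm behind the grasp point.
Start: joints at [-1.419, 0.477, 0.022, 1.555, -0.011, 1.109, -0.083], TCP at [173.394, 652.366, 244.664] pointing down, gripper open.
Joint ranges: [-2.96, 2.96], [-0.34, 2.1], [-1.41, 1.46], [0.24, 2.44], [-1.37, 4.51], [0.17, 1.92], [-2.96, 2.96]. Speed limits (rad/s): [2.39, 2.39, 3.14, 3.14, 3.14, 3.14, 3.14].

INTERFACE

Orientations are given as a 3x3 rotation matrix whose columns are the frame's x, y, z axes.
In Python, from workcell import state, grab_frame, finish_job gives the robot as it stands. The module is installed in compiled form; this text tells all that it offers.
- The arm moves only by the tool step_arm, never from a script. Its argument "steps" is a list of rows, each a list of 2 entries, a list of its own where there are three numbers: the shift along the tool's x, y, z in units of 200 mm (1.0 is 200 mm), then the turn, a rotation vector about the tool's x, y, z in units of pi rad (1.0 is pi rad). In form: [[[dx, dy, dz], [wx, wy, wz]], ...]. A call has 1 to 5 rows; each row is the pose to reach, as a shift and turn from the pose commanded when the call began, along the tool's axes at that moment, turning the shorter way round; what a row does not reach only later rows make up. A row lasts 1/8 s, in which the tool goes at most 62.5 mm and 10.7 degrees, less where a joint would pass 70% of its speed; a pose out of reach is approached as far as the arm can. A call with a number of a shift or a turn outside -1 to 1 is refused whole. A call with a gripper value outside its range is refused whole. "jaw" is the closure, from 0 (fully open) to 1 (shut), set as the call begins (left out, the last holds). The fingers move at their own pace and stop on an object; "force" is the grip in N (left out, the last holds). Time passes only in rows, so rows that repeat a pose let the fingers close. It gives the time, the measured TCP pose, the force, the opening and the grip force at its end, in the units of the state.
- state(): the state, without advancing time (a new reading comes with each control period).
- grab_frame(name): name is "scene" or "top" or "wrist"; returns a dict with "color" (384x512x3 uint8, red, green, blue), "fx", "fy", "cx", "cy" (pixels), "pose" (4x4, takes a point from camera to world coordinates); the wrist camera has in their place "hand_eye" (4x4, takes a point from camera to tool coordinates, whose origin is the TCP and whose axes are the flange's). Camera axes: x right, y up, looking along -z (the intrinsics and any distortion apply to the point x, -y, -z); pixel columns grow to the right and rows downward; lengths in mm; the calibration is good to about 2 mm. The wrist camera is an equidistant fisheye: a pixel r from the principal point sees the ray r / f radians off the axis. A picture is of the moment at which its call begins: read the wrist's pose just before it. There is no depth.
- finish_job(): hands the job in; it is judged then, once.
The state is a dict: "time_s": time; "q": joint angles; "dq": joint speeds; "joint_torque": joint torques, N m; "tcp_pos": TCP position; "orientation": TCP orientation; "ft_force": force on the tool from outside, world axes, zero at the start; "wrist_torque": the same for the moment, N m; "width": opening from 0.0 (shut) to 1.0 (fully open); "gripper_force": force on a finger pad.
Only numpy, scipy, OpenCV 4.12 (cv2) and the standard library are available. Lean on these libraries where they do the work, as an engineer would, in place of code of your own. Each camera call takes 0.05 s, during which the arm holds its last target. There are 200 camera calls.

TASK

The steel pail has been left standing on the roller track: take it off and hang it by its handle on the hook of the stand, and let go of it there. Then push the white foam crate along the rollers, without lifting it, under the drying hood until it is fully home against the end stop, with the two clay cups still standing in it. Leave everything else on the table where it is.

Things in the scene. Friction and masses are not known exactly. Their poses are not given: they have to be found in the camera images.
- track: Fixed aluminium roller track running along its own y; the bay is at its +y end (to the left). Origin on the table, z up. Free-turning steel rollers 28 mm in diameter, 35 mm apart, tops at z = 48 mm, y = -375 to 290. Side rails: inner faces x = +-75, tops z = 62, y = -410 to 320. Steel end stop: face at y = 310, 150 wide, top z = 110. The rollers drag a little: a released crate soon stops.
- hood_edge (a point): Middle of the lower front edge of the grey drying hood over the bay, at (0, 120, 160) mm of the track, axes of the track. The hood is a fixed block 200 (x) x 200 (y) x 70 mm reaching from here to y = 320 and z = 230, on four 16 mm posts at x = +-93, y = 135 and 305; its sides are open.
- bay_home (a point): Where the crate's origin is when fully home: on the roller tops, at (0, 220, 48) mm of the track, axes of the track. The crate's rear face is then 10 mm inside the hood's front edge: an upright gripper meets the hood too soon, so lean the tool 30 to 45 degrees, fingertips leading towards the bay.
- crate: White foam crate, open on top, 140 (x) x 180 (y) x 75 mm high, walls and floor 10 mm; origin at the centre of its underside. 0.4 kg (varies) plus the cups. Stands on the rollers, length along the track, at the end away from the bay. Its -y face is the one to push, 25 to 50 mm above its underside.
- cup_a: Dark grey clay cup, 66 mm across the rim, 78 mm high, 0.16 kg, loose and upright in the crate; origin at the centre of its underside, z up its axis.
- cup_b: A second cup like cup_a, in the other half of the crate.
- pail: Small steel pail on the rollers between crate and bay; foot 74 mm, rim 90 mm across, 70 mm high, 0.18 kg (varies). Rigid arched handle of 8 mm round bar: uprights from the rim at y = +-43 mm to a straight level top bar along the pail's y, from y = -38 to 38 mm, centreline 130 mm above the underside. Origin at the centre of the underside, z up.
- pail_handle (a point): Middle of the handle's top bar, on its centreline, 130 mm above the pail's underside; axes of the pail (y along the bar). Grip the bar to one side of the middle (about 25 mm) so that the hook can take the middle.
- hook_stand: Fixed stand: foot 100 x 100 x 14 mm, post 18 mm in diameter to 220 mm, and a hook of 10 mm round bar running level from the post along the stand's -x (roughly towards the robot), centreline 210 mm up, ending in an upturned tip that begins 98 mm from the post's axis, leans out to 106 mm and reaches 237 mm up. Origin on the table under the post.
- hook_seat (a point): Top of the level part of the hook, 65 mm from the post's axis, 215 mm above the table: a good place for the handle bar to rest across (bar centreline then 4 mm above this point); axes of the stand (hook points along -x).
- jar: Bystander: grey glaze jar, 76 mm in diameter, 120 mm high; origin at its underside.
- bottle: Bystander: clear bottle, 52 mm in diameter, 110 mm high; origin at its underside.
- brush: Bystander: brush lying on the table beside the track; origin at its underside.
- beaker: Bystander: white mug, 72 mm across, 85 mm high; origin at its underside.
Not all that is in view belongs to the job. Leave any blue look-alike of the crate alone.

How it is judged (in metres and radians):
On the way, in this order (a step that is already met when the one before it is completed fails the run):
1. the pail hangs by its handle on the hook, let go (distance between pail_handle and hook_seat below 0.04 m and contact force between pail and hook_stand above 0.4 N and contact force between pail and the fingers below 0.1 N and angle between pail's own z axis and vertical below 0.35 rad and linear speed of pail below 0.1 m/s), for 0.2 s.
2. the crate is home against the end stop of the bay (y of crate in the frame of bay_home above -0.008 m and x of crate in the frame of bay_home between -0.012 and 0.012 m and z of crate in the frame of bay_home below 0.01 m and angle between crate's own z axis and vertical below 0.08 rad), for 0.2 s.
At the end, for the whole second after the job is handed in: Pail at rest, released, hanging on the hook (handle middle within 40 mm of the seat, within 20 degrees of upright); crate at rest, flat on the rollers, within 8 mm of the end stop and 12 mm of the centreline; both cups at rest in it, within 11 degrees of upright (all of step 2 and distance between pail_handle and hook_seat below 0.04 m and contact force between pail and hook_stand above 0.4 N and contact force between pail and the fingers below 0.1 N and angle between pail's own z axis and vertical below 0.35 rad and angle between each of cup_a, cup_b's own z axis and vertical below 0.2 rad and horizontal distance between each of cup_a, cup_b and crate below 0.08 m and z of each of cup_a, cup_b in the frame of crate below 0.03 m and linear speed of each of pail, crate, cup_a, cup_b below 0.03 m/s); the robot touches nothing.
It fails at once if a clay cup is toppled (angle between any of cup_a, cup_b's own z axis and vertical above 0.5 rad).
It fails at once if the crate is lifted off the rollers (by more than 20 mm) (z of crate in the frame of track above 0.068 m).
It fails at once if a bystander is displaced by more than 40 mm (distance of any of jar, bottle, brush, beaker from where it was at the start of the episode above 0.04 m).
It also fails if it takes over 67 s, if anything falls off the work surface, if the arm or the gripper's body presses on something with over 40 N, if the wrist force passes 120 N, or if a joint passes its speed limit or range.

## Working session

There is one attempt and no reset: what is moved stays moved. The work goes in short steps, Python scripts to look and compute and a tool call to move; the robot and the scene stay as the last step left them, time stands still between calls to the robot, and variables do not carry over. Pictures are saved under pics/ and viewed, at most 10 in all, crops included, and the job is handed in when it is done.

Besides the shell and the picture viewer there is one more tool, called after ">>>" as name(argument=value, ...) on one line, values as JSON. step_arm: Moves the arm, as the interface text tells. Its arguments: {"type":"object","properties":{"steps":{"type":"array"},"jaw":{"type":"number"},"force":{"type":"number"}},"required":["steps"]}

```bash
mkdir -p pics; python3 - <<'E'
from workcell import *
import cv2,pickle,numpy as np
s=state();print(s['time_s'],s['tcp_pos'],np.round(s['orientation'],3),s['width'])
for n in('scene','top'):
    f=grab_frame(n);pickle.dump(f,open(n+'.pkl','wb'));print(n,f['fx'],f['fy'],f['cx'],f['cy'],np.round(f['pose'],3).tolist(),[k for k in f])
    cv2.imwrite(f'pics/{n}0.png',cv2.resize(f['color'][:,:,::-1],(800,600),interpolation=cv2.INTER_CUBIC))
E
```

```text
0.0 [173.24839419 651.79525989 243.67808413] [[-0.966  0.257 -0.   ]
 [ 0.257  0.966 -0.002]
 [-0.    -0.002 -1.   ]] 0.9966234031625384
scene 450.1493356268979 450.1493356268979 259.9963723730192 191.3807864324207 [[0.727, -0.528, 0.439, 988.816], [0.687, 0.567, -0.455, -505.272], [-0.009, 0.632, 0.775, 1014.496], [0.0, 0.0, 0.0, 1.0]] ['color', 'fx', 'fy', 'cx', 'cy', 'pose']
top 424.60616439527627 424.60616439527627 250.28482297619388 188.27168476918564 [[0.031, 0.998, -0.06, 406.897], [-0.999, 0.029, -0.029, -19.065], [-0.028, 0.061, 0.998, 1448.799], [0.0, 0.0, 0.0, 1.0]] ['color', 'fx', 'fy', 'cx', 'cy', 'pose']
```

View pics/scene0.png

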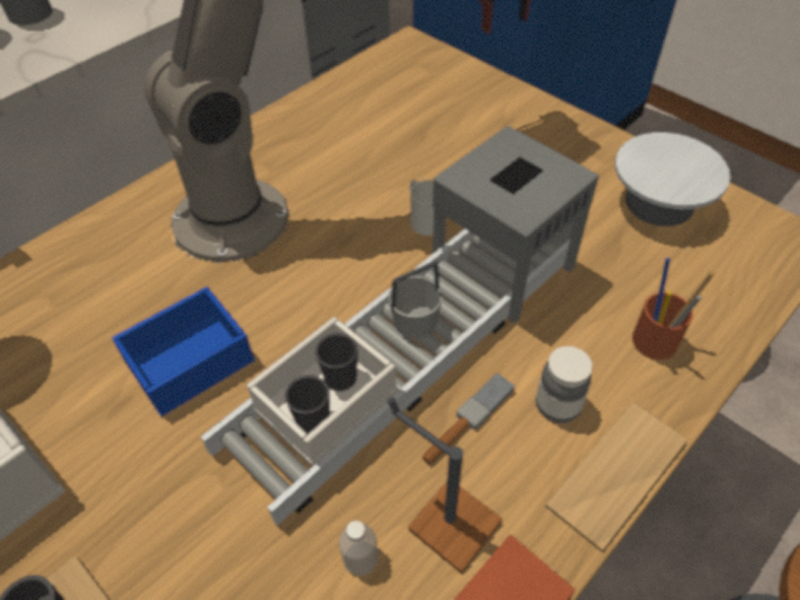

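View pics/top0.png

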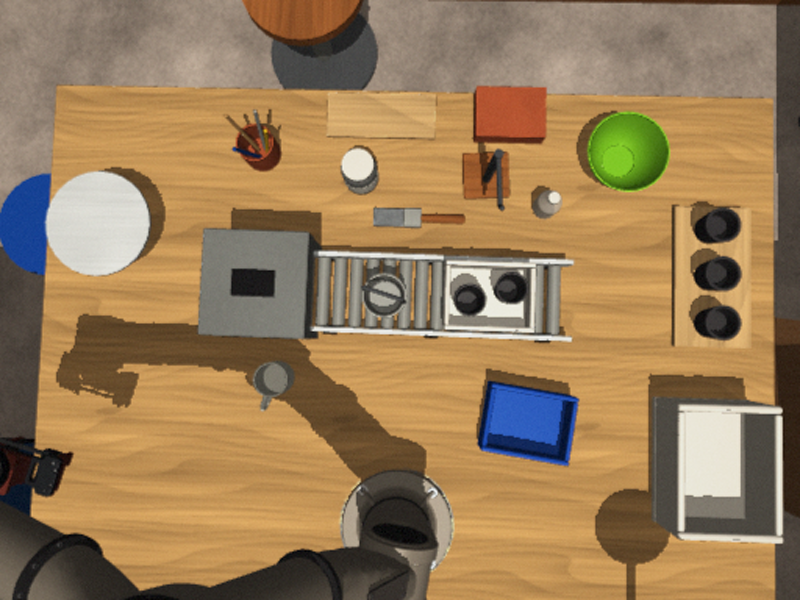

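The top view shows the pail at (383,294), the white crate at (490,295) and the hook stand at (490,175). Possible confusions are the mug at (272,380), the blue crate at (528,422), the grey/white box at (720,470), the rack cups at (717,225–322) and the green bowl at (628,150). By the description I choose the steel pail with a handle on the rollers and the white foam crate on the rollers. I'll check both in crops.

```bash
python3 - <<'E'
import cv2,pickle
for n,(x,y,w,h) in dict(top=(190,88,190,140),scene=(150,140,190,142)).items():
    c=pickle.load(open(n+'.pkl','rb'))['color'][y:y+h,x:x+w,::-1]
    cv2.imwrite(f'pics/{n}c.png',cv2.resize(c,None,fx=4.2,fy=4.2,interpolation=cv2.INTER_CUBIC))
E
```

```text
(no output)
```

View pics/topc.png

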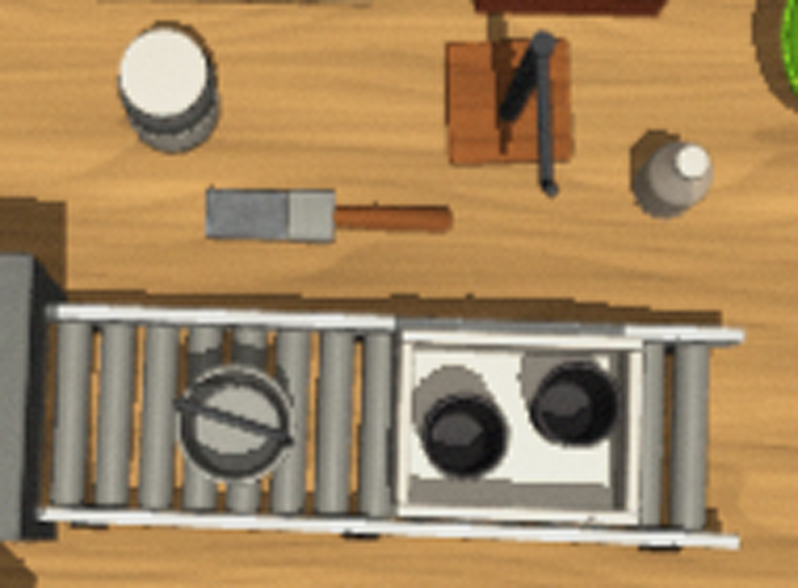

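View pics/scenec.png

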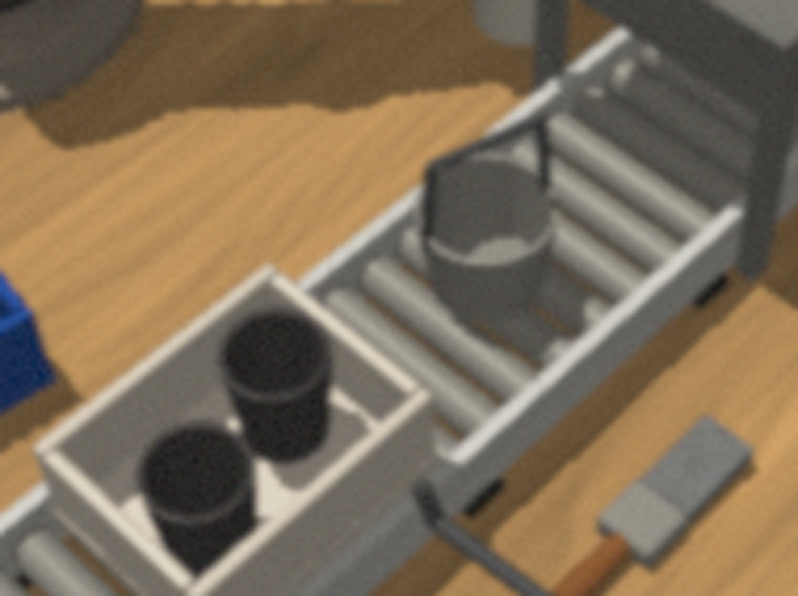

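The crops confirm the choice. In the top crop the pail handle ends are at (180,404) and (290,440), the hook post top at (543,42), the hook tip at (549,188), and the crate corners near (397,330), (645,347), (638,525) and (395,515).

```bash
cat > h.py <<'E'
import numpy as np,pickle
from scipy.optimize import least_squares
F={n:pickle.load(open(n+'.pkl','rb')) for n in('scene','top')}
OFF=dict(top=(190,88),scene=(150,140))
def ray(n,u,v,crop=True):
    f=F[n]
    if crop:u,v=OFF[n][0]+(u+.5)/4.2-.5,OFF[n][1]+(v+.5)/4.2-.5
    d=f['pose'][:3,:3]@np.array([(u-f['cx'])/f['fx'],-(v-f['cy'])/f['fy'],-1]);return f['pose'][:3,3],d
def at(n,u,v,z,crop=True):
    o,d=ray(n,u,v,crop);return o+d*(z-o[2])/d[2]
E
python3 - <<'E'
from h import *
np.set_printoptions(precision=1,suppress=True)
P=lambda l,*a:print(l,at(*a))
for l,a in {'railU in R':('top',743,343,62),'railU in L':('top',50,320,62),'railL in R':('top',740,536,62),'railL in L':('top',45,510,62),
'c1':('top',397,330,123),'c2':('top',645,347,123),'c3':('top',638,525,123),'c4':('top',395,515,123),
'h+':('top',180,404,178),'h-':('top',290,440,178),'rim':('top',236,425,118),
'post':('top',543,42,220),'tip':('top',549,188,237),'f1':('top',447,43,14),'f2':('top',570,40,14),'f3':('top',573,160,14),'f4':('top',450,163,14),
's h-':('scene',430,168,178),'s h+':('scene',545,122,178),'s tip':('scene',427,485,237),'s c far':('scene',268,270,123),'s c right':('scene',425,395,123),'s c left':('scene',40,452,123),
'cupTop a':('top',465,433,136),'cupTop b':('top',575,403,136),'jar':('top',165,72,120),'bottle':('top',693,160,110)}.items():P(l,*a)
for l,a in {'s post':(456/1.5625,455/1.5625,220),'s tip':(395/1.5625,403/1.5625,237)}.items():P(l,'scene',*a,False)
E
```

```text
railU in R [ 563.1 -354.9   62. ]
railU in L [566. 185.  62.]
railL in R [ 413.6 -354.8   62. ]
railL in L [417.  183.3  62. ]
c1 [558.7 -83.8 123. ]
c2 [ 551.2 -267.9  123. ]
c3 [ 419.1 -265.2  123. ]
c4 [420.9 -86.  123. ]
h+ [494.9  72.4 178. ]
h- [471.4  -7.1 178. ]
rim [484.5  34.2 118. ]
post [ 752.  -175.3  220. ]
tip [ 646.1 -179.3  237. ]
f1 [ 807.2 -123.6   14. ]
f2 [ 812.  -223.3   14. ]
f3 [ 713.5 -227.7   14. ]
f4 [ 708.5 -128.5   14. ]
s h- [474.9  -0.4 178. ]
s h+ [499.9  72.2 178. ]
s tip [ 648.4 -180.1  237. ]
s c far [426.1 -90.6 123. ]
s c right [556.7 -90.9 123. ]
s c left [ 427.1 -263.6  123. ]
cupTop a [ 482.6 -135.1  136. ]
cupTop b [ 507.  -215.1  136. ]
jar [750.3  96.4 120. ]
bottle [ 695.2 -303.8  110. ]
s post [ 754.1 -177.4  220. ]
s tip [ 655.1 -182.7  237. ]
```

```bash
cat > m.py <<'E'
import sys,numpy as np
from workcell import state
from scipy.spatial.transform import Rotation as R
np.set_printoptions(precision=3,suppress=True)
def rot(ydeg,lean=0):
    # tool y at azimuth ydeg, z down, then lean (deg) about world x so fingertips lead to +y
    y=np.array([np.cos(np.radians(ydeg)),np.sin(np.radians(ydeg)),0]);z=np.array([0,0,-1.])
    return R.from_rotvec([np.radians(lean),0,0]).as_matrix()@np.c_[np.cross(y,z),y,z]
def show(p,ydeg,lean=0):
    s=state();O=s['orientation'];d=np.array(p)-s['tcp_pos']
    w=R.from_matrix(O.T@rot(ydeg,lean)).as_rotvec()
    print(p,'shift',O.T@d/200,'turn',w/np.pi,'rows>=',np.linalg.norm(d)/62.5,np.degrees(np.linalg.norm(w))/10.7)
    return s
if __name__=='__main__':
    for a in sys.argv[1:]:
        v=[float(t) for t in a.split(',')];s=show(v[:3],*v[3:])
    print('t',s['time_s'],'tcp',s['tcp_pos'],'F',s['ft_force'],'w',s['width'],'q',np.array(s['q']))
E
python3 m.py 330,450,310,30 485,34,300,-17.5
```

```text
[330.0, 450.0, 310.0] shift [-1.017 -0.775 -0.33 ] turn [-0.     0.     0.251] rows>= 4.224070233134688 4.216642710646005
[485.0, 34.0, 300.0] shift [-2.3   -2.586 -0.277] turn [-0.     0.     0.515] rows>= 11.109288654612591 8.655889937550189
t 0.1 tcp [173.263 651.864 243.799] F [-0.452  0.058  0.845] w 0.9976091458306896 q [-1.419  0.478  0.022  1.556 -0.012  1.109 -0.083]
```

>>> step_arm(steps=[[[-0.2, -0.15, -0.28], [0, 0, 0.05]], [[-0.45, -0.35, -0.33], [0, 0, 0.1]], [[-0.7, -0.55, -0.33], [0, 0, 0.15]], [[-0.95, -0.75, -0.33], [0, 0, 0.2]], [[-1.0, -0.78, -0.33], [0, 0, 0.25]]], jaw=0.3, force=60)

```text
time_s: 0.72
tcp_pos: [329.2, 446.4, 310.8]
orientation: [[-0.493, 0.87, 0.0], [0.87, 0.493, -0.001], [-0.001, -0.0, -1.0]]
ft_force: [-0.4, 1.1, 0.2]
width: 0.701
gripper_force: 0.0
```

```bash
python3 m.py 450,200,300,5 485,34,290,-17.5
```

```text
[450.0, 200.0, 300.0] shift [-1.37  -0.082  0.055] turn [0.    0.    0.136] rows>= 4.3943981647913155 2.291946905800386
[485.0, 34.0, 290.0] shift [-2.178 -0.338  0.106] turn [0.    0.    0.261] rows>= 7.06178315927698 4.394748414047282
t 0.725 tcp [329.229 446.436 310.779] F [-0.414  1.078  0.18 ] w 0.7007468238974317 q [-1.256  0.22   0.247  1.779 -0.058  1.15  -0.475]
```

>>> step_arm(steps=[[[-0.3, -0.03, 0], [0, 0, 0.05]], [[-0.6, -0.06, 0], [0, 0, 0.1]], [[-0.9, -0.09, 0], [0, 0, 0.15]], [[-1, -0.12, 0], [0, 0, 0.2]], [[-1, -0.15, 0], [0, 0, 0.261]]])

```text
time_s: 1.35
tcp_pos: [401.7, 259.8, 310.5]
orientation: [[0.296, 0.955, -0.0], [0.955, -0.296, -0.0], [-0.0, -0.0, -1.0]]
ft_force: [-0.7, 0.3, -0.4]
width: 0.7
gripper_force: 0.0
```

```bash
python3 m.py 492,57,240,-17.5
```

```text
[492.0, 57.0, 240.0] shift [-0.835  0.731  0.353] turn [-0.     0.     0.002] rows>= 3.7264329291140297 0.027305848008047022
t 1.35 tcp [401.707 259.77  310.534] F [-0.721  0.332 -0.435] w 0.6998701633527177 q [-1.114  0.075  0.439  1.949 -0.035  1.124 -0.961]
```

>>> step_arm(steps=[[[-0.22, 0.18, 0], [0, 0, 0]], [[-0.44, 0.37, 0], [0, 0, 0]], [[-0.65, 0.56, 0.05], [0, 0, 0]], [[-0.835, 0.73, 0.2], [0, 0, 0]], [[-0.835, 0.73, 0.3], [0, 0, 0]]])

```text
time_s: 1.98
tcp_pos: [493.7, 56.0, 249.7]
orientation: [[0.293, 0.956, -0.0], [0.956, -0.293, -0.002], [-0.002, 0.0, -1.0]]
ft_force: [-0.6, 0.0, 0.5]
width: 0.697
gripper_force: 0.0
```

```bash
python3 - <<'E'
from m import *;from workcell import grab_frame
import cv2
show([493,57,181],-17.5)
s=state();f=grab_frame('wrist')
print(s['tcp_pos'],s['orientation'].tolist() if hasattr(s['orientation'],'tolist') else s['orientation'],f['fx'],f['cx'],f['cy'],np.array(f['hand_eye']).tolist())
cv2.imwrite('pics/w1.png',cv2.resize(f['color'][:,:,::-1],(800,600),interpolation=cv2.INTER_CUBIC))
E
```

```text
[493, 57, 181] shift [ 0.004 -0.005  0.344] turn [0.    0.    0.003] rows>= 1.0998079092973776 0.04408426406243397
[493.659  56.016 249.728] [[0.29299103239113095, 0.9561151891531274, -3.0097254276659633e-06], [0.9561139884946661, -0.2929906694482825, -0.0015838627051540616], [-0.0015152370113988383, 0.0004611799285659523, -0.9999987456841498]] 297.3186396354542 254.54094125765445 190.3152099799929 [[0.00045767952168212025, 0.9707097785824655, 0.2402546904720787, 65.65946642379977], [0.9999998018439216, -0.00034042346112489393, -0.0005295507370434027, 1.4409438778819061], [-0.0004322517454216622, 0.24025488522867963, -0.9707097420352703, -138.06823358855135], [0.0, 0.0, 0.0, 1.0]]
```

View pics/w1.png

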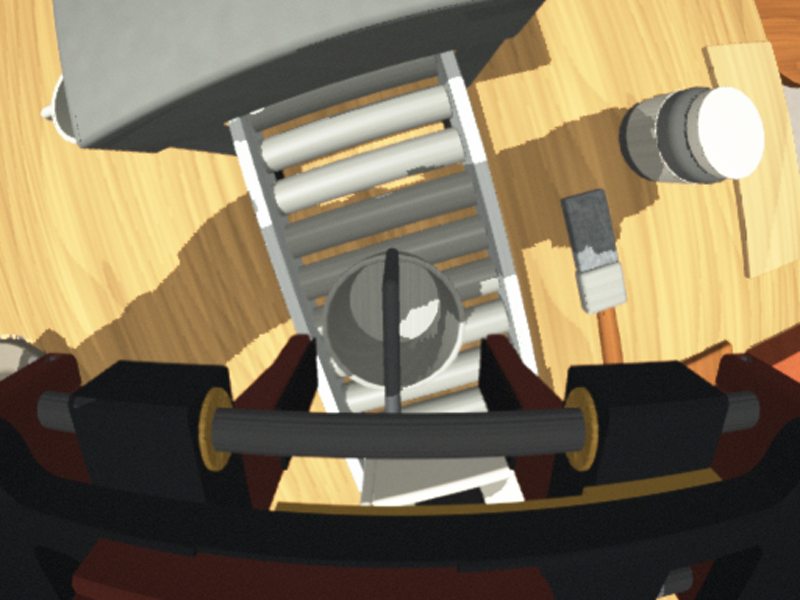

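The wrist view shows the handle bar between the fingers, running up column 391, with its far (+y) end at about (392,253). The fingertips are at columns 303 and 492. I'll check the position along the bar.

```bash
python3 - <<'E'
import numpy as np
H=np.array([[0.00046,0.97071,0.24025,65.66],[1,-.00034,-.00053,1.44],[-.00043,.24025,-.97071,-138.07]])
O=np.array([[.293,.956,0],[.956,-.293,-.0016],[-.0015,.0005,-1]]);p=np.array([493.66,56.02,249.73])
for u,v in((392,253),(391,405)):
    x,y=(u+.5)/1.5625-.5-254.54,(v+.5)/1.5625-.5-190.32;r=np.hypot(x,y);t=r/297.32
    d=O@H[:,:3]@np.array([np.sin(t)*x/r,-np.sin(t)*y/r,-np.cos(t)]);c=p+O@H[:,3]
    print(c+d*(178-c[2])/d[2])
E
```

```text
[502.69328002  89.4372207  178.        ]
[479.51969325  16.39523639 178.        ]
```

>>> step_arm(steps=[[[0.02, -0.005, 0.2], [0, 0, 0]], [[0.02, -0.005, 0.34], [0, 0, 0]], [[0.02, -0.005, 0.34], [0, 0, 0]]])

```text
time_s: 2.4
tcp_pos: [491.7, 64.8, 181.4]
orientation: [[0.285, 0.958, -0.004], [0.958, -0.285, -0.001], [-0.003, -0.003, -1.0]]
ft_force: [-1.2, -0.6, 0.3]
width: 0.699
gripper_force: 0.0
```

>>> step_arm(steps=[[[0, 0, 0], [0, 0, 0]], [[0, 0, 0], [0, 0, 0]], [[0, 0, 0], [0, 0, 0]], [[0, 0, 0], [0, 0, 0]], [[0, 0, 0], [0, 0, 0]]], jaw=1, force=50)

```text
time_s: 3.02
tcp_pos: [493.3, 64.6, 182.8]
orientation: [[0.286, 0.958, 0.0], [0.958, -0.286, 0.0], [0.0, 0.0, -1.0]]
ft_force: [-1.0, 0.1, -0.2]
width: 0.173
gripper_force: 0.0
```

```bash
python3 m.py 495,60,340,-17.5
```

```text
[495.0, 60.0, 340.0] shift [-0.019  0.015 -0.786] turn [ 0.    -0.     0.005] rows>= 2.5160935940358087 0.08191719277503053
t 3.025 tcp [493.342  64.563 182.819] F [-0.986  0.115 -0.239] w 0.17271569114929167 q [-0.763  0.295  0.608  2.066 -0.225  0.843 -0.314]
```

>>> step_arm(steps=[[[-0.015, 0, 0], [0, 0, 0]], [[-0.015, 0, 0], [0, 0, 0]], [[-0.015, 0, 0], [0, 0, 0]], [[-0.015, 0, 0], [0, 0, 0]]])

```text
time_s: 3.52
tcp_pos: [492.5, 61.6, 182.6]
orientation: [[0.286, 0.958, -0.0], [0.958, -0.286, -0.0], [-0.0, 0.0, -1.0]]
ft_force: [1.0, 0.4, -0.1]
width: 0.077
gripper_force: 49.8
```

>>> step_arm(steps=[[[0, 0, -0.1], [0, 0, 0]], [[0, 0, -0.3], [0, 0, 0]], [[0, 0, -0.55], [0, 0, 0]], [[0, 0, -0.75], [0, 0, 0]], [[0, 0, -0.8], [0, 0, 0]]])

```text
time_s: 4.15
tcp_pos: [493.2, 61.8, 344.5]
orientation: [[0.286, 0.958, 0.003], [0.958, -0.286, 0.002], [0.003, 0.003, -1.0]]
ft_force: [-0.1, 0.9, -1.9]
width: 0.079
gripper_force: 49.9
```

```bash
python3 - <<'E'
from m import *;from workcell import grab_frame
import cv2
s=show([612,-155,341],2.6);print(s['tcp_pos'],s['width'],s['gripper_force'],s['ft_force'],s['q'])
f=grab_frame('wrist');a=f['color'];g=grab_frame('scene')['color']
cv2.imwrite('pics/w2.png',np.hstack([cv2.resize(a,(400,300)),cv2.resize(g[100:250,200:400],(400,300),interpolation=cv2.INTER_CUBIC)])[:,:,::-1])
E
```

```text
[612, -155, 341] shift [-0.869  0.879  0.017] turn [ 0.001 -0.001 -0.107] rows>= 3.954982841468585 1.7969447740133122
[493.231  61.754 344.542] 0.07912281323465338 49.87829675897956 [-0.082  0.903 -1.855] [-0.858  0.083  0.662  1.875 -0.056  1.198 -0.468]
```

View pics/w2.png

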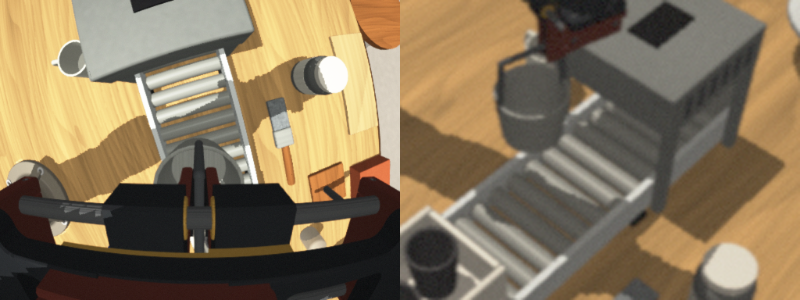

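The pail is lifted and hangs level in the grip. Next I carry it to the front of the hook tip.

>>> step_arm(steps=[[[-0.1, 0.12, 0], [0, 0, -0.02]], [[-0.3, 0.32, 0], [0, 0, -0.05]], [[-0.5, 0.52, 0], [0, 0, -0.08]], [[-0.7, 0.7, 0.01], [0, 0, -0.1]], [[-0.8, 0.8, 0.01], [0, 0, -0.107]]])

```text
time_s: 4.88
tcp_pos: [599.2, -140.7, 337.5]
orientation: [[-0.043, 0.999, -0.005], [0.999, 0.043, -0.001], [-0.001, -0.005, -1.0]]
ft_force: [0.1, -0.0, -2.1]
width: 0.079
gripper_force: 50.0
```

```bash
python3 m.py 609,-158,341,2.6 609,-158,258,2.6
```

```text
[609.0, -158.0, 341.0] shift [-0.089  0.045 -0.018] turn [-0.002  0.    -0.001] rows>= 0.32316533700059563 0.02854163478534244
[609.0, -158.0, 258.0] shift [-0.088  0.047  0.397] turn [-0.002  0.    -0.001] rows>= 1.311070676103901 0.02854163478534244
t 4.875 tcp [ 599.179 -140.703  337.491] F [ 0.071 -0.    -2.074] w 0.07936913850168918 q [-0.415  0.369  0.735  1.622 -0.254  1.254  0.411]
```

>>> step_arm(steps=[[[-0.09, 0.045, 0], [0, 0, 0]], [[-0.09, 0.045, 0.12], [0, 0, 0]], [[-0.09, 0.045, 0.27], [0, 0, 0]], [[-0.09, 0.045, 0.395], [0, 0, 0]], [[-0.09, 0.045, 0.395], [0, 0, 0]]])

```text
time_s: 5.5
tcp_pos: [607.4, -154.3, 257.4]
orientation: [[-0.046, 0.999, -0.008], [0.999, 0.046, 0.001], [0.001, -0.008, -1.0]]
ft_force: [-1.0, 0.1, -1.8]
width: 0.078
gripper_force: 50.7
```

```bash
python3 - <<'E'
from m import *;from workcell import grab_frame
import cv2
s=show([687,-155,258],2.6);print(s['tcp_pos'],s['ft_force'])
g=grab_frame('scene')['color'];t=grab_frame('top')['color']
cv2.imwrite('pics/s3.png',np.hstack([cv2.resize(g[180:360,180:330],(500,600),interpolation=cv2.INTER_CUBIC),cv2.resize(t[60:240,255:345],(300,600),interpolation=cv2.INTER_CUBIC)])[:,:,::-1])
E
```

```text
[687, -155, 258] shift [-0.022  0.397 -0.006] turn [-0.002 -0.     0.   ] rows>= 1.2738908272697376 0.04246066090413279
[ 607.387 -154.322  257.381] [-0.956  0.072 -1.784]
```

View pics/s3.png

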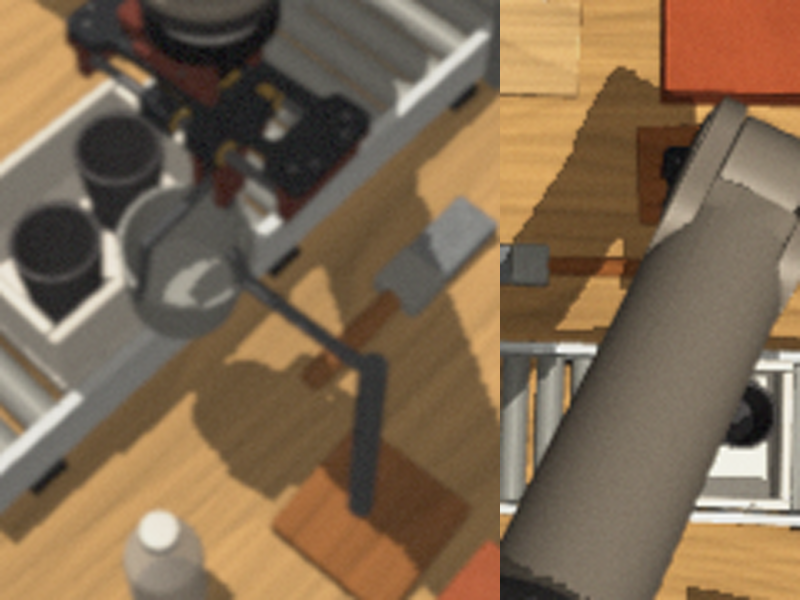

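The scene crop shows the pail in front of the hook. The near end of its handle is at (150,245) and the hook tip is at (237,258). I'll check the lateral alignment.

```bash
python3 - <<'E'
from h import *
for n,u,v,z in(('bar near end',150,243,253),('tip',237,255,237),('post',374,357,220),('rim c',185,250,193)):print(n,at('scene',180+u/3.333-.35,180+v/3.333-.35,z,False).round(1))
E
```

```text
bar near end [ 613.1 -218.4  253. ]
tip [ 649.3 -182.6  237. ]
post [ 748.  -170.3  220. ]
rim c [ 603.4 -184.2  193. ]
```

>>> step_arm(steps=[[[0, 0.08, 0], [0, 0, 0]], [[0, 0.16, 0], [0, 0, 0]], [[-0.01, 0.25, 0], [0, 0, 0]], [[-0.01, 0.34, 0], [0, 0, 0]], [[-0.01, 0.4, 0], [0, 0, 0]]])

```text
time_s: 6.22
tcp_pos: [690.9, -153.3, 262.4]
orientation: [[-0.046, 0.999, 0.001], [0.999, 0.046, -0.0], [-0.0, 0.001, -1.0]]
ft_force: [0.5, -0.3, -1.8]
width: 0.078
gripper_force: 50.7
```

>>> step_arm(steps=[[[0, 0, 0.03], [0, 0, 0]], [[0, 0, 0.08], [0, 0, 0]], [[0, 0, 0.12], [0, 0, 0]], [[0, 0, 0.155], [0, 0, 0]], [[0, 0, 0.155], [0, 0, 0]]])

```text
time_s: 6.85
tcp_pos: [689.3, -153.2, 229.8]
orientation: [[-0.046, 0.999, -0.001], [0.999, 0.046, 0.0], [0.0, -0.001, -1.0]]
ft_force: [1.2, 0.0, -1.7]
width: 0.077
gripper_force: 50.7
```

```bash
python3 m.py 687,-155,223,2.6
```

```text
[687.0, -155.0, 223.0] shift [-0.009 -0.012  0.034] turn [-0. -0.  0.] rows>= 0.11828866644678745 0.008053180113929052
t 6.85 tcp [ 689.261 -153.196  229.804] F [ 1.155  0.033 -1.652] w 0.07672983110683669 q [-0.288  0.618  0.655  1.518 -0.398  1.144  0.49 ]
```

Still unloaded, so I lower it in small steps until it makes contact.

>>> step_arm(steps=[[[0, 0, 0.015], [0, 0, 0]], [[0, 0, 0.03], [0, 0, 0]], [[0, 0, 0.03], [0, 0, 0]]])

```text
time_s: 7.22
tcp_pos: [689.7, -153.3, 224.5]
orientation: [[-0.046, 0.999, -0.0], [0.999, 0.046, 0.0], [0.0, -0.0, -1.0]]
ft_force: [0.0, 0.1, -2.1]
width: 0.073
gripper_force: 50.8
```

>>> step_arm(steps=[[[0, 0, 0.01], [0, 0, 0]], [[0, 0, 0.02], [0, 0, 0]], [[0, 0, 0.02], [0, 0, 0]]])

```text
time_s: 7.6
tcp_pos: [690.3, -153.4, 222.8]
orientation: [[-0.046, 0.999, 0.002], [0.999, 0.046, 0.001], [0.0, 0.002, -1.0]]
ft_force: [-3.9, 2.7, 9.9]
width: 0.082
gripper_force: 52.5
```

Contact, about 12 N. I ease up slightly and release.

>>> step_arm(steps=[[[0, 0, -0.006], [0, 0, 0]], [[0, 0, -0.006], [0, 0, 0]]])

```text
time_s: 7.85
tcp_pos: [690.2, -153.4, 223.2]
orientation: [[-0.046, 0.999, 0.002], [0.999, 0.046, 0.0], [0.0, 0.002, -1.0]]
ft_force: [-2.4, 1.4, 6.6]
width: 0.076
gripper_force: 52.0
```

>>> step_arm(steps=[[[0, 0, 0], [0, 0, 0]], [[0, 0, 0], [0, 0, 0]], [[0, 0, 0], [0, 0, 0]], [[0, 0, 0], [0, 0, 0]], [[0, 0, 0], [0, 0, 0]]], jaw=0.65)

```text
time_s: 8.48
tcp_pos: [689.8, -153.4, 221.8]
orientation: [[-0.046, 0.999, -0.0], [0.999, 0.046, -0.0], [0.0, -0.0, -1.0]]
ft_force: [-0.4, 0.2, 2.0]
width: 0.349
gripper_force: 0.0
```

>>> step_arm(steps=[[[0, 0, -0.05], [0, 0, 0]], [[0, 0, -0.15], [0, 0, 0]], [[0, 0, -0.3], [0, 0, 0]], [[0, 0, -0.5], [0, 0, 0]], [[0, 0, -0.7], [0, 0, 0]]])

```text
time_s: 9.1
tcp_pos: [689.7, -153.7, 365.0]
orientation: [[-0.046, 0.999, 0.002], [0.999, 0.046, -0.0], [-0.0, 0.002, -1.0]]
ft_force: [0.4, 0.5, -0.8]
width: 0.352
gripper_force: 0.0
```

```bash
python3 - <<'E'
from m import *;from workcell import grab_frame
import cv2
s=show([560,-360,330],0,0);show([489,-360,330],0,40);print(s['tcp_pos'],s['ft_force'],s['q'])
g=grab_frame('scene')['color'];t=grab_frame('wrist')['color']
cv2.imwrite('pics/s4.png',np.hstack([cv2.resize(g[180:360,180:330],(400,480),interpolation=cv2.INTER_CUBIC),cv2.resize(t,(400,480))])[:,:,::-1])
E
```

```text
[560, -360, 330] shift [-1.001 -0.695  0.174] turn [0.001 0.    0.015] rows>= 3.9394938728593085 0.24444241054391566
[489, -360, 330] shift [-0.985 -1.05   0.174] turn [-0.005  0.222  0.014] rows>= 4.639629006295107 3.748270115604967
[ 689.733 -153.673  364.957] [ 0.412  0.538 -0.818] [-0.305  0.529  0.706  1.347 -0.34   1.385  0.439]
```

View pics/s4.png

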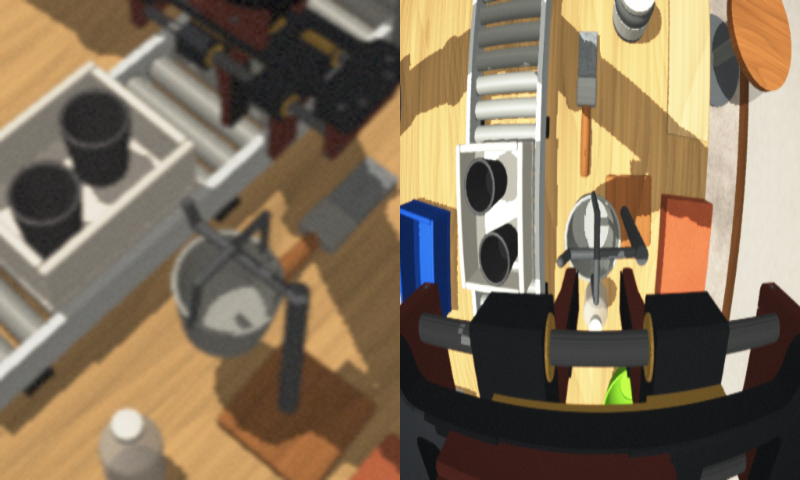

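The pail hangs on the hook, released. In the left panel the bar crosses the hook at about (235,260). Next I go behind the crate with a 40° lean.

>>> step_arm(steps=[[[-0.2, -0.2, 0], [0, 0.04, 0.003]], [[-0.4, -0.42, 0], [0, 0.09, 0.006]], [[-0.6, -0.64, 0.05], [0, 0.14, 0.01]], [[-0.8, -0.85, 0.1], [0, 0.19, 0.014]], [[-0.98, -1.0, 0.17], [-0.005, 0.222, 0.014]]])

```text
time_s: 9.82
tcp_pos: [496.7, -361.2, 328.6]
orientation: [[0.002, 1.0, 0.003], [0.765, -0.003, 0.644], [0.644, 0.001, -0.765]]
ft_force: [0.7, -0.0, -0.3]
width: 0.353
gripper_force: 0.0
```

```bash
python3 m.py 489,-360,200,0,40 489,-335,95,0,40
```

```text
[489.0, -360.0, 200.0] shift [-0.41  -0.039  0.495] turn [ 0.001 -0.001 -0.001] rows>= 2.0607538502250415 0.01932534049534011
[489.0, -335.0, 95.0] shift [-0.652 -0.04   0.977] turn [ 0.001 -0.001 -0.001] rows>= 3.7623780350348617 0.01932534049534011
t 9.825 tcp [ 496.699 -361.165  328.562] F [ 0.72  -0.026 -0.282] w 0.35323754250343103 q [ 0.421  0.657  0.583  1.361 -0.719  1.837  1.041]
```

>>> step_arm(steps=[[[-0.15, -0.02, 0.2], [0, 0, 0]], [[-0.32, -0.04, 0.42], [0, 0, 0]], [[-0.48, -0.04, 0.66], [0, 0, 0]], [[-0.6, -0.04, 0.88], [0, 0, 0]], [[-0.65, -0.04, 0.975], [0, 0, 0]]])

```text
time_s: 10.45
tcp_pos: [490.4, -331.4, 93.0]
orientation: [[0.001, 1.0, -0.003], [0.765, 0.001, 0.644], [0.644, -0.003, -0.765]]
ft_force: [-0.1, 0.2, 0.8]
width: 0.353
gripper_force: 0.0
```

```bash
python3 m.py 489,-295,95,0,40 489,-205,95,0,40
```

```text
[489.0, -295.0, 95.0] shift [ 0.146 -0.007  0.11 ] turn [-0.001 -0.001 -0.   ] rows>= 0.5842862860650806 0.017333613238086784
[489.0, -205.0, 95.0] shift [ 0.49  -0.007  0.4  ] turn [-0.001 -0.001 -0.   ] rows>= 2.023351494205484 0.017333613238086784
t 10.45 tcp [ 490.416 -331.436   93.003] F [-0.144  0.241  0.783] w 0.3529303375169463 q [ 0.42   0.863  0.504  1.583 -0.795  1.488  1.249]
```

>>> step_arm(steps=[[[0.06, -0.005, 0.045], [0, 0, 0]], [[0.115, -0.005, 0.09], [0, 0, 0]], [[0.138, -0.005, 0.11], [0, 0, 0]], [[0.157, -0.005, 0.127], [0, 0, 0]], [[0.176, -0.005, 0.143], [0, 0, 0]]])

```text
time_s: 11.08
tcp_pos: [490.1, -287.4, 96.1]
orientation: [[-0.0, 1.0, 0.0], [0.767, -0.0, 0.642], [0.642, 0.001, -0.767]]
ft_force: [1.2, -2.1, 0.6]
width: 0.346
gripper_force: 1.3
```

>>> step_arm(steps=[[[0.019, 0, 0.016], [0, 0, 0]], [[0.042, 0, 0.035], [0, 0, 0]], [[0.072, 0, 0.06], [0, 0, 0]], [[0.108, 0, 0.09], [0, 0, 0]], [[0.15, 0, 0.126], [0, 0, 0]]])

```text
time_s: 11.7
tcp_pos: [490.0, -247.5, 95.5]
orientation: [[0.0, 1.0, -0.0], [0.766, 0.0, 0.642], [0.642, -0.0, -0.766]]
ft_force: [0.7, -1.9, 0.3]
width: 0.351
gripper_force: 0.7
```

```bash
python3 m.py 490,-150,95,0,40
```

```text
[490.0, -150.0, 95.0] shift [0.372 0.    0.315] turn [-0.  0. -0.] rows>= 1.5607757982426522 0.0036456040862302887
t 11.7 tcp [ 489.968 -247.547   95.508] F [ 0.697 -1.854  0.325] w 0.35133143807929423 q [ 0.314  0.778  0.486  1.746 -0.83   1.386  1.227]
```

>>> step_arm(steps=[[[0.05, 0, 0.042], [0, 0, 0]], [[0.105, 0, 0.088], [0, 0, 0]], [[0.165, 0, 0.139], [0, 0, 0]], [[0.225, 0, 0.189], [0, 0, 0]], [[0.285, 0, 0.239], [0, 0, 0]]])

```text
time_s: 12.32
tcp_pos: [489.8, -172.6, 95.5]
orientation: [[0.0, 1.0, -0.0], [0.766, 0.0, 0.642], [0.642, -0.0, -0.766]]
ft_force: [0.7, -0.5, 0.3]
width: 0.353
gripper_force: 0.8
```

>>> step_arm(steps=[[[0.06, 0, 0.05], [0, 0, 0]], [[0.12, 0, 0.101], [0, 0, 0]], [[0.18, 0, 0.151], [0, 0, 0]], [[0.24, 0, 0.201], [0, 0, 0]], [[0.3, 0, 0.251], [0, 0, 0]]])

```text
time_s: 12.95
tcp_pos: [489.9, -94.7, 95.5]
orientation: [[0.0, 1.0, -0.0], [0.767, 0.0, 0.642], [0.642, -0.0, -0.767]]
ft_force: [1.2, -2.4, -0.7]
width: 0.348
gripper_force: 0.9
```

```bash
python3 m.py 490.5,0,95,0,40
```

```text
[490.5, 0.0, 95.0] shift [0.361 0.003 0.306] turn [-0.  0. -0.] rows>= 1.51459689613848 0.004477100375183457
t 12.95 tcp [489.858 -94.659  95.538] F [ 1.175 -2.382 -0.733] w 0.348394331084499 q [ 0.113  0.656  0.427  1.974 -0.933  1.207  1.154]
```

>>> step_arm(steps=[[[0.06, 0.001, 0.05], [0, 0, 0]], [[0.12, 0.002, 0.101], [0, 0, 0]], [[0.18, 0.003, 0.151], [0, 0, 0]], [[0.24, 0.003, 0.201], [0, 0, 0]], [[0.3, 0.004, 0.251], [0, 0, 0]]])

```text
time_s: 13.58
tcp_pos: [490.6, -16.4, 95.6]
orientation: [[0.0, 1.0, -0.0], [0.766, 0.0, 0.642], [0.642, -0.0, -0.766]]
ft_force: [0.6, -2.5, -1.2]
width: 0.353
gripper_force: 0.8
```

>>> step_arm(steps=[[[0.06, 0, 0.05], [0, 0, 0]], [[0.12, 0, 0.101], [0, 0, 0]], [[0.18, 0, 0.151], [0, 0, 0]], [[0.24, 0, 0.201], [0, 0, 0]], [[0.3, 0, 0.251], [0, 0, 0]]])

```text
time_s: 14.2
tcp_pos: [490.7, 61.9, 95.7]
orientation: [[0.0, 1.0, -0.0], [0.766, 0.0, 0.642], [0.642, -0.0, -0.766]]
ft_force: [1.2, -1.4, 0.0]
width: 0.352
gripper_force: 0.8
```

```bash
python3 m.py 491,163,95,0,40
```

```text
[491.0, 163.0, 95.0] shift [0.385 0.002 0.328] turn [-0.  0. -0.] rows>= 1.618175256373177 0.0033141951985956666
t 14.2 tcp [490.684  61.867  95.732] F [ 1.241 -1.39   0.006] w 0.35154740202070844 q [-0.107  0.57   0.33   2.116 -1.088  1.024  1.045]
```

>>> step_arm(steps=[[[0.06, 0, 0.05], [0, 0, 0]], [[0.12, 0, 0.101], [0, 0, 0]], [[0.175, 0, 0.147], [0, 0, 0]], [[0.225, 0, 0.189], [0, 0, 0]], [[0.265, 0, 0.223], [0, 0, 0]]])

```text
time_s: 14.82
tcp_pos: [490.4, 131.2, 95.6]
orientation: [[-0.0, 1.0, -0.001], [0.766, 0.001, 0.643], [0.643, -0.0, -0.766]]
ft_force: [0.6, -0.9, 0.9]
width: 0.352
gripper_force: 0.7
```

>>> step_arm(steps=[[[0.03, 0, 0.025], [0, 0, 0]], [[0.053, 0, 0.045], [0, 0, 0]], [[0.073, 0, 0.061], [0, 0, 0]], [[0.088, 0, 0.074], [0, 0, 0]], [[0.1, 0, 0.084], [0, 0, 0]]])

```text
time_s: 15.45
tcp_pos: [490.6, 156.4, 95.5]
orientation: [[0.0, 1.0, -0.0], [0.766, 0.0, 0.642], [0.642, -0.0, -0.766]]
ft_force: [0.9, -1.5, 0.2]
width: 0.349
gripper_force: 0.4
```

```bash
python3 m.py 491,163,95,0,40
```

```text
[491.0, 163.0, 95.0] shift [0.024 0.002 0.023] turn [-0.  0. -0.] rows>= 0.10611652808288899 0.0036935589939128457
t 15.45 tcp [490.614 156.4    95.53 ] F [ 0.936 -1.543  0.243] w 0.34883763668581097 q [-0.242  0.542  0.258  2.152 -1.197  0.914  0.969]
```

Creeping until the force rises at the end stop.

>>> step_arm(steps=[[[0.008, 0, 0.0065], [0, 0, 0]], [[0.016, 0, 0.013], [0, 0, 0]], [[0.023, 0, 0.019], [0, 0, 0]], [[0.023, 0, 0.019], [0, 0, 0]]])

```text
time_s: 15.95
tcp_pos: [490.5, 162.5, 95.6]
orientation: [[-0.0, 1.0, -0.001], [0.766, 0.001, 0.643], [0.643, -0.0, -0.766]]
ft_force: [-0.5, -0.0, 0.1]
width: 0.349
gripper_force: 0.1
```

>>> step_arm(steps=[[[0.008, 0, 0.0065], [0, 0, 0]], [[0.016, 0, 0.013], [0, 0, 0]], [[0.016, 0, 0.013], [0, 0, 0]]])

```text
time_s: 16.32
tcp_pos: [490.7, 164.1, 95.4]
orientation: [[0.002, 1.0, 0.001], [0.768, -0.002, 0.64], [0.64, -0.0, -0.768]]
ft_force: [-2.7, -7.2, 5.4]
width: 0.35
gripper_force: 4.4
```

>>> step_arm(steps=[[[0.006, 0, 0.005], [0, 0, 0]], [[0.01, 0, 0.008], [0, 0, 0]], [[0.01, 0, 0.008], [0, 0, 0]], [[0.01, 0, 0.008], [0, 0, 0]]])

```text
time_s: 16.82
tcp_pos: [490.7, 164.5, 95.3]
orientation: [[0.004, 1.0, 0.003], [0.769, -0.005, 0.639], [0.639, -0.0, -0.769]]
ft_force: [-4.8, -16.5, 8.9]
width: 0.347
gripper_force: 8.5
```

Solid stop at the end stop. I back off the way I came (−y) and take a last look.

>>> step_arm(steps=[[[-0.02, 0, -0.017], [0, 0, 0]], [[-0.06, 0, -0.05], [0, 0, 0]], [[-0.15, 0, -0.126], [0, 0, 0]], [[-0.27, 0, -0.226], [0, 0, 0]], [[-0.4, 0, -0.335], [0, 0, 0]]])

```text
time_s: 17.45
tcp_pos: [490.5, 62.6, 95.7]
orientation: [[0.0, 1.0, -0.0], [0.767, 0.0, 0.642], [0.642, -0.0, -0.767]]
ft_force: [0.1, -0.4, 0.0]
width: 0.349
gripper_force: 0.0
```

>>> step_arm(steps=[[[-0.1, 0, -0.1], [0, 0, 0]], [[-0.2, 0, -0.25], [0, 0, 0]], [[-0.25, 0, -0.4], [0, 0, 0]], [[-0.25, 0, -0.4], [0, 0, 0]], [[-0.25, 0, -0.4], [0, 0, 0]]])

```text
time_s: 18.08
tcp_pos: [490.3, -24.7, 124.5]
orientation: [[0.0, 1.0, -0.001], [0.766, 0.0, 0.643], [0.643, -0.001, -0.766]]
ft_force: [0.1, 0.3, 0.2]
width: 0.348
gripper_force: 0.0
```

```bash
python3 - <<'E'
from m import *;from workcell import grab_frame
import cv2
s=state();print(s['time_s'],s['tcp_pos'],s['ft_force'])
g=grab_frame('scene')['color'];t=grab_frame('wrist')['color']
cv2.imwrite('pics/s5.png',np.hstack([cv2.resize(g[90:330,210:400],(400,505),interpolation=cv2.INTER_CUBIC),cv2.resize(t[:300],(400,505))])[:,:,::-1])
E
```

```text
18.075 [490.297 -24.714 124.508] [0.105 0.293 0.2  ]
```

View pics/s5.png

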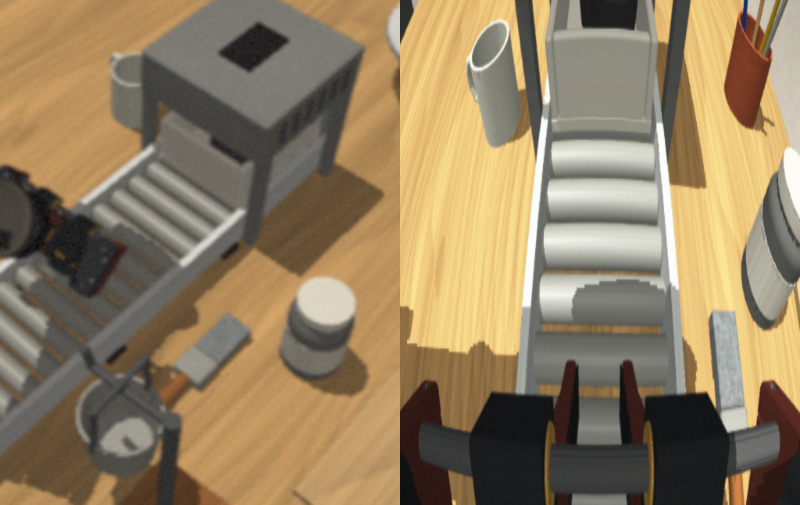

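The left panel shows the pail still on the hook. In the right panel the crate sits under the hood, its rear bottom edge at about (600,131) and rear top edge at (600,30). I'll check for rebound.

```bash
python3 - <<'E'
from workcell import *;import numpy as np
s=state();f=grab_frame('wrist');H=np.array(f['hand_eye']);O=np.array(s['orientation']);p=np.array(s['tcp_pos'])
c=p+O@H[:3,3]
for v,z in((131,48),(30,123)):
    x,y=(600-400)*1.28-f['cx'],v*300/505-f['cy'];r=np.hypot(x,y);t=r/f['fx']
    d=O@H[:3,:3]@np.array([np.sin(t)*x/r,-np.sin(t)*y/r,-np.cos(t)]);print(c+d*(z-c[2])/d[2])
E
```

```text
[492.7350008  182.56920058  48.        ]
[492.55338146 186.8783706  123.        ]
```

```bash
python3 -c "
from workcell import *
print(finish_job())"
```

```text
the job is handed in; nothing more can be done
None
```

I handed the job in at about 18 s: the pail hangs released on the hook and the crate was pushed until it met a solid stop, with its rear face measured within about 2 mm of the home position. The cups' final pose is not confirmed, because the last view under the hood showed only part of one.

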